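# Clamp the sample pan in the rig holder and charge it with balls

### The arm

A 6-joint arm with a two-finger parallel gripper is mounted at the origin on the work surface. World frame = base frame: x ahead of the robot, y to its left, z up, the work surface at z = 0. Lengths are in m, angles in degrees, forces in N, time in s.
With the tool pointing down it reaches from about 0.325 to 0.875 m from the base axis. Payload 4.4 kg.
Tool frame: the origin (TCP) lies midway between the tips of the shut fingers; the grasp point (between the pads) lies 19 mm behind it; z points along the fingers, y is the line along which they close (so a half turn about z gives the same grasp; the last joint's range is limited). The gripper opens to 85 mm and grips with 20 to 120 N. Pads are 22 mm wide; open, the fingers measure 114 mm over their backs; the gripper's body (76 mm by 85 mm) begins 54 mm behind the grasp point. The pads swing forward as they close: fully open they stand 13 mm farther back than shut.
Start: joints at [59.101, 11.837, 88.321, -0, 79.842, -8.623], TCP at [0.218, 0.532, 0.231] pointing down, gripper open.
Joint ranges: [-156.59, 156.59], [-49.26, 127.26], [12.9, 141.05], [-63.56, 243.56], [4.71, 150.69], [-161.64, 161.64]. Speed limits (degrees/s): [159.86, 159.86, 180, 180, 180, 180].

### API

Orientations are given as a 3x3 rotation matrix whose columns are the frame's x, y, z axes.
In Python, from bench import ctrl gives the robot as it stands.
- The arm moves only by the tool jog_arm, never from a script. Its argument "motion" is a list of rows, each a list of 3 entries, a list of its own where there are three numbers: the turn, a rotation vector about the tool's x, y, z in rad, then the shift along the tool's x, y, z in mm, then the closure, from -1 (fully open) to 1 (shut), so that 0 is half open. In form: [[[wx, wy, wz], [x, y, z], jaw], ...]. A call has 1 to 8 rows; each row shifts and turns the commanded pose from where the row before left it, along the tool's axes as they then stand; what a row does not reach is not made up. A row lasts 1/10 s, in which the tool goes at most 50 mm and 8.59 degrees, less where a joint would pass 70% of its speed; a pose out of reach is approached as far as the arm can. A call with a gripper value outside its range is refused whole. The fingers move at their own pace and stop on an object; "squeeze" is the grip in N (left out, the last holds). Time passes only in rows, so rows that do not move let the fingers close. It gives the time, the measured TCP pose, the force, the opening and the grip force at its end, in the units of the state.
- ctrl.state(): the state, without advancing time (a new reading comes with each control period).
- ctrl.grab_frame(name): name is "scene" or "top" or "wrist"; returns (picture, depth): 480x640x3 uint8, red, green, blue; 480x640 float32, m along the optical axis (not along the pixel's ray), 0 where there is no reading.
- ctrl.camera_params(name): a dict with "mtx" (3x3 intrinsics, pixels), "pose" (4x4, takes a point from camera to world coordinates). Camera axes: x right, y up, looking along -z (the intrinsics and any distortion apply to the point x, -y, -z); pixel columns grow to the right and rows downward; lengths in m; the calibration is good to about 2 mm. A picture is of the moment at which its call begins: read the wrist's pose just before it. camera_params takes no time and is no camera call; for the wrist camera it gives the pose at the moment of the call.
- ctrl.finish_job(): hands the job in; it is judged then, once.
Trained networks look in the newest picture that a camera, given by its name, has taken for a name from the list of things; names that differ only in an ending like _2 or _b are one class to them, and where a whole thing is asked for, a point or a joint stands for the part that bears it (a point fixed in the world has none). Each returns a list of dicts, best first, with "conf" (0 to 1); they miss things now and then, are a little off and sometimes report something else, mostly with a low value. They report only what shows in the picture. A call takes as long as a camera call. They do not tell look-alikes from the thing itself.
- ctrl.recognise(camera, label): "uv" ([column, row] in pixels, amid what is visible of it).
- ctrl.masks_of(camera, label): "mask" (480x640 bool, what is visible of it) and "uv" ([column, row] in pixels, amid what is visible of it).
- ctrl.spot_point(camera, label): "uv" ([column, row] in pixels: a listed point, or the origin of a listed thing).
The state is a dict: "time_s": time; "joints": joint angles; "qd": joint speeds; "joint_efforts": joint torques, N m; "tool_pos": TCP position; "orientation": TCP orientation; "contact_force": force on the tool from outside, world axes, zero at the start; "torque": the same for the moment, N m; "finger_gap": finger opening in m; "finger_force": force on a finger pad.
Only numpy, scipy, OpenCV 4.12 (cv2) and the standard library are available. Lean on these libraries where they do the work, as an engineer would, in place of code of your own. Each camera call takes 0.05 s, during which the arm holds its last target. There are 200 camera calls.

### The job

Slide the metal pan into the holder until its toe has gone under the sprung finger and the pan is fully home against the stops, with the finger bearing down on the toe. Then pour all eight ceramic balls from the tumbler into the pan, and stand the empty tumbler upright on the middle of its cork mat. The pan must stay home under the finger, and the other things on the bench must be left where they are.

Things in the scene. Friction and masses are not known exactly. Their poses are not given: they have to be found in the camera images.
- holder: Aluminium holder fixed to the bench: two rails 16 mm high, 118 mm apart inside, flared mouth from x=-60 mm; two 30 mm high stop blocks; behind them a 56 mm high post with the sprung finger. Reaches x=178 mm and y=+-87 mm. Origin on the bench, where the pan box's underside centre lies when home; +x is the way the pan slides in, z up. Seated, the pan's axes match these.
- finger (a joint): Angle (rad) of the sprung hold-down finger, a 90 mm steel arm hinged on the holder's post at holder x=155 mm, 40 mm up. 0 = down on its own stop, positive = tip lifted. The pan's ramped toe lifts it by itself as the pan is pushed in (5 to 15 N); it reads about 0.13 when the tip bears on the toe's flat top.
- finger_tip (a point): Centre of the round cross-bar (16 mm diameter, 34 mm long) at the end of the sprung finger, at holder x=65 mm; when down, its underside is 8 mm above the bench.
- pan_center (a point): Open aluminium pan on the bench, 0.45 kg: box 100 (x) by 110 (y) by 50 mm high, walls 4 mm. Point: centre of the box, 25 mm up; z up, +x to the toe, -x to the handle. The toe is 50 mm wide, 20 mm high, flat on top from x=50 to 80 mm, then ramps down to the bench at x=112 mm. It passes between the stop blocks; the box's +x wall meets them when home.
- tumbler_center (a point): Open steel tumbler with the eight balls, no handle, 100 mm tall, 52 mm wide at the foot, 64 mm over its whole upper half, wall 3 mm, floor 5 mm; 0.15 kg empty, 0.26 kg full. Starts upright on the cork mat. Point: on its axis half-way up (50 mm); z points to the mouth. The balls fill it to about 55 mm and roll out once it is tipped past level.
- pan_handle (a point): The place to grip the pan: on its upright handle fin, 14 mm thick (pan y), standing out 40 mm from the box's -x wall (pan x from -50 to -91 mm) and 60 mm tall. The point lies in mid-thickness at pan x = -71 mm, 40 mm above the pan's underside; axes as the pan's.
- mat: Round cork mat fixed on the bench, 140 mm diameter, 3 mm thick. Origin at the centre of its underside.
- ball0_center (a point): Centre of one of the eight white ceramic balls, 20 mm diameter, 14 g; they start in the tumbler.
- ball1_center (a point): Centre of one of the eight white ceramic balls, 20 mm diameter, 14 g; they start in the tumbler.
- ball2_center (a point): Centre of one of the eight white ceramic balls, 20 mm diameter, 14 g; they start in the tumbler.
- ball3_center (a point): Centre of one of the eight white ceramic balls, 20 mm diameter, 14 g; they start in the tumbler.
- ball4_center (a point): Centre of one of the eight white ceramic balls, 20 mm diameter, 14 g; they start in the tumbler.
- ball5_center (a point): Centre of one of the eight white ceramic balls, 20 mm diameter, 14 g; they start in the tumbler.
- ball6_center (a point): Centre of one of the eight white ceramic balls, 20 mm diameter, 14 g; they start in the tumbler.
- ball7_center (a point): Centre of one of the eight white ceramic balls, 20 mm diameter, 14 g; they start in the tumbler.
- meter: Bystander: black hand-held meter lying flat, 150 x 75 x 46 mm. Origin at the centre of its underside, long along x.
- mouse: Bystander: black computer mouse, about 75 x 60 x 35 mm. Origin under its round end.
- jar: Bystander: clear screw-top jar, 70 mm diameter, 90 mm tall. Origin at the centre of its underside.
- screwdriver: Bystander: screwdriver lying along its x, 190 mm long. Origin on the bench under its middle.
There are look-alikes about, which are no part of the job. Leave any orange or turquoise look-alike of the part that bears pan_center alone.

How it is judged:
By the outcome, as a careful person would: the job done as asked, in the order asked, and still so for the second after the job is handed in, with the robot touching nothing.
It also fails if it takes over 64 s, if anything falls off the work surface, if the arm or the gripper's body presses on something with over 40 N, if the wrist force passes 120 N, or if a joint passes its speed limit or range.

## Working session

There is one attempt and no reset: what is moved stays moved. The work goes in short steps, Python scripts to look and compute and a tool call to move; the robot and the scene stay as the last step left them, time stands still between calls to the robot, and variables do not carry over. Pictures are saved under pics/ and viewed, at most 10 in all, crops included, and the job is handed in when it is done.

Besides the shell and the picture viewer there is one more tool, called after "Call:" as name(argument=value, ...) on one line, values as JSON. jog_arm: Moves the arm, as the interface text tells. Its arguments: {"type":"object","properties":{"motion":{"type":"array","items":{"type":"array"}},"squeeze":{"type":"number"}},"required":["motion"]}

```bash
mkdir -p pics; ls; cat > h.py <<'E'
import numpy as np, cv2
from bench import ctrl
def cam(n):
    p=ctrl.camera_params(n); im,d=ctrl.grab_frame(n)
    return np.array(p["mtx"]),np.array(p["pose"]),im,d
def ray(K,P,uv):
    v=np.linalg.inv(K)@[uv[0],uv[1],1.]; v=v*[1,-1,-1]
    return P[:3,3],P[:3,:3]@v      # times depth
def at_z(K,P,uv,z):
    o,r=ray(K,P,uv); return o+r*(z-o[2])/r[2]
def cloud(K,P,d):
    u,v=np.meshgrid(np.arange(640),np.arange(480))
    pts=np.stack([(u-K[0,2])/K[0,0]*d,-(v-K[1,2])/K[1,1]*d,-d],-1)
    return pts@P[:3,:3].T+P[:3,3]
def proj(K,P,X):
    c=(np.asarray(X)-P[:3,3])@P[:3,:3]; c=c*[1,-1,-1]; q=c@K.T; return q[...,:2]/q[...,2:]
E
python3 - <<'E'
from h import *
for n in ["top","scene"]:
    K,P,im,d=cam(n); cv2.imwrite(f"pics/{n}0.png",im[:,:,::-1])
    C=cloud(K,P,d)
    print(n,P[:3,3].round(3),sorted(ctrl.camera_params(n).keys()))
    for l in ["holder","pan_center","pan_handle","finger_tip","tumbler_center","mat","meter","mouse","jar","screwdriver"]:
        for r in ctrl.spot_point(n,l)[:3]:
            u,v=np.round(r["uv"]).astype(int); ok=0<=u<640 and 0<=v<480
            print(l,round(r["conf"],2),u,v,at_z(K,P,r["uv"],0).round(3)[:2],C[v,u].round(3) if ok else "")
print(ctrl.state()["time_s"], ctrl.state()["orientation"])
E
```

```text
pics
top [ 0.467 -0.184  1.14 ] ['mtx', 'pose']
holder 0.55 273 218 [ 0.595 -0.06 ] [ 0.596 -0.061  0.004]
pan_center 0.9 313 320 [ 0.345 -0.157] [ 0.344 -0.158  0.006]
pan_center 0.87 530 291 [ 0.408 -0.689] [ 0.409 -0.686  0.008]
pan_center 0.8 348 239 [ 0.541 -0.246] [ 0.542 -0.246  0.003]
pan_handle 0.94 320 289 [ 0.418 -0.176] [ 0.422 -0.176  0.063]
pan_handle 0.81 515 272 [ 0.457 -0.656] [ 0.456 -0.63   0.06 ]
pan_handle 0.68 374 245 [ 0.527 -0.312] [ 0.523 -0.304  0.061]
finger_tip 0.95 240 216 [0.604 0.021] [0.6   0.018 0.022]
tumbler_center 0.83 116 246 [0.53  0.332] [0.529 0.314 0.04 ]
mat 0.93 126 259 [0.499 0.306] [0.498 0.296 0.023]
meter 0.96 208 307 [0.379 0.102] [0.381 0.092 0.037]
meter 0.66 346 238 [ 0.546 -0.242] [ 0.544 -0.241  0.007]
mouse 0.68 142 187 [0.679 0.269] [0.675 0.259 0.026]
jar 0.66 328 159 [ 0.744 -0.199] [ 0.722 -0.198  0.092]
screwdriver 0.57 422 318 [ 0.345 -0.424] [ 0.348 -0.419  0.022]
scene [ 1.768 -0.658  1.079] ['mtx', 'pose']
holder 0.57 383 267 [ 0.591 -0.048] [ 0.588 -0.048 -0.001]
pan_center 0.86 316 224 [ 0.321 -0.147] [ 0.323 -0.15   0.
[... 172 characters left out ...]
0.607 -0.402  0.039]
pan_handle 0.88 323 233 [ 0.372 -0.144] [ 0.449 -0.174  0.06 ]
pan_handle 0.65 286 269 [ 0.489 -0.304] [ 0.537 -0.316  0.039]
finger_tip 0.78 407 258 [0.578 0.033] [0.6   0.021 0.018]
tumbler_center 0.61 483 214 [0.474 0.357] [0.564 0.286 0.074]
mat 0.8 476 225 [0.518 0.301] [0.545 0.282 0.023]
meter 0.93 392 218 [0.379 0.085] [0.409 0.069 0.021]
mouse 0.62 504 256 [0.681 0.291] [0.709 0.267 0.028]
jar 0.74 361 323 [ 0.77  -0.197] [ 0.788 -0.205  0.02 ]
screwdriver 0.67 228 256 [ 0.367 -0.438] [ 0.385 -0.442  0.013]
1.1 [[-9.25357226e-01  3.79096299e-01 -2.69342018e-05]
 [ 3.79096300e-01  9.25357223e-01 -6.50123532e-05]
 [ 2.77815631e-07 -7.03703071e-05 -9.99999998e-01]]
```

View pics/top0.png

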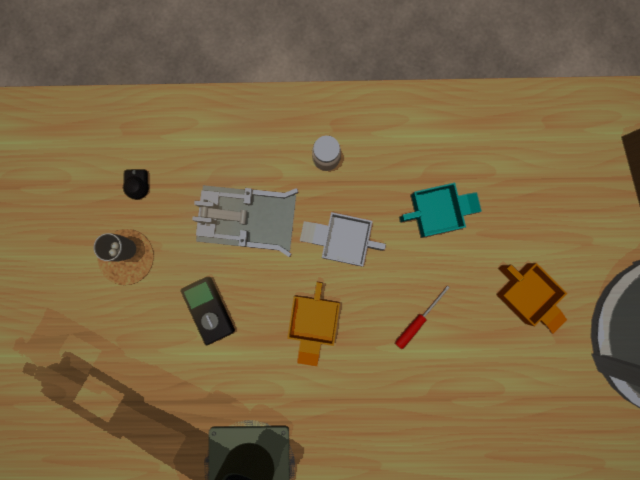

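View pics/scene0.png

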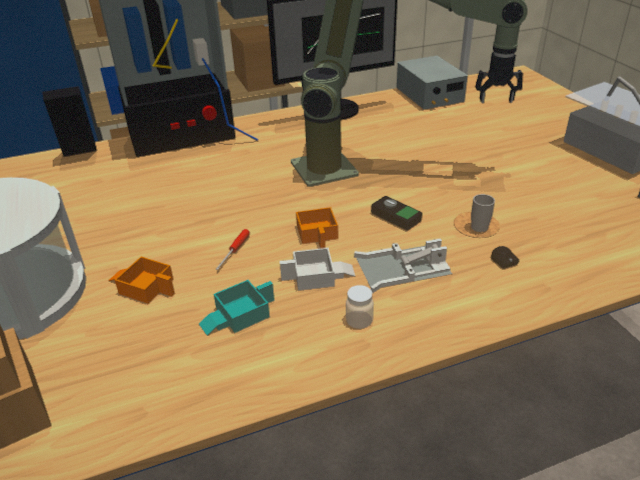

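The top view shows the silver pan at (348,239) with its toe to the left (313,233). The holder is at (245,218) with its mouth to the right. The tumbler stands on the mat at about (125,250). The orange and turquoise pans are the look-alikes. Next I'll fit poses from the depth.

```bash
python3 - <<'E'
from h import *
K,P,im,d=cam("top"); C=cloud(K,P,d).reshape(-1,3); C=C[d.ravel()>0]
# ortho map: x world 0.44..0.74 up, y 0.16..-0.40 -> left..right
np.save("C.npy",C)
s=1400; H=np.zeros((int(.3*s),int(.56*s)),np.float32)
m=(C[:,0]>.44)&(C[:,0]<.74)&(C[:,1]<.16)&(C[:,1]>-.4); c=C[m]
r=((.74-c[:,0])*s).astype(int); q=((.16-c[:,1])*s).astype(int)
for a,b,z in zip(r,q,c[:,2]): H[a-1:a+2,b-1:b+2]=z
v=cv2.applyColorMap((np.clip(H/.065,0,1)*255).astype(np.uint8),cv2.COLORMAP_JET)
for i in range(0,56,5): cv2.line(v,(int(i/100*s),0),(int(i/100*s),420),(90,90,90),1)
for i in range(0,30,5): cv2.line(v,(0,int(i/100*s)),(784,int(i/100*s)),(90,90,90),1)
cv2.imwrite("pics/ortho.png",v)
def near(x,y,r): return C[np.hypot(C[:,0]-x,C[:,1]-y)<r]
p=near(.54,-.25,.085); rim=p[(p[:,2]>.044)&(p[:,2]<.055)]
print("pan rim",len(rim),cv2.minAreaRect(rim[:,:2].astype(np.float32)),rim[:,2].mean())
h=near(.527,-.31,.05); h=h[h[:,2]>.056]; print("handle top",len(h),h.mean(0),cv2.minAreaRect(h[:,:2].astype(np.float32)))
t=near(.54,.30,.1);mt=t[t[:,2]>.09]; print("tumbler rim",len(mt),cv2.minEnclosingCircle(mt[:,:2].astype(np.float32)),mt[:,2].max())
E
```

```text
pan rim 311 ((0.5357280969619751, -0.2572590708732605), (0.1354275345802307, 0.11023411154747009), 77.37617492675781) 0.050522495005225806
handle top 110 [ 0.52389835 -0.30804471  0.06106971] ((0.5215985774993896, -0.30770134925842285), (0.04202879220247269, 0.019140107557177544), 78.34385681152344)
tumbler rim 254 ((0.5244056582450867, 0.30531254410743713), 0.032821401953697205) 0.1085010728391329
```

View pics/ortho.png

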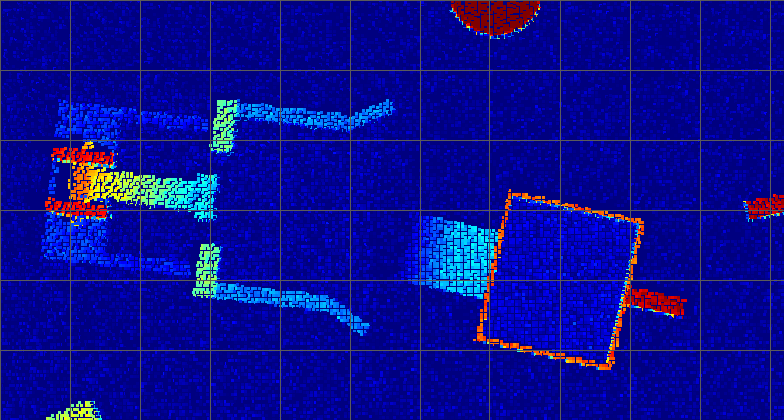

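```bash
cat > fit.py <<'E'
from h import *
from scipy.optimize import minimize
def axis_pts(C,z0,z1,o,th,box):
    e=np.array([np.cos(th),np.sin(th)]);n=np.array([-e[1],e[0]])
    q=np.c_[(C[:,:2]-o)@e,(C[:,:2]-o)@n]
    m=(C[:,2]>z0)&(C[:,2]<z1)&(q[:,0]>box[0])&(q[:,0]<box[1])&(q[:,1]>box[2])&(q[:,1]<box[3])
    return C[m],q[m]
def holder(C,o=np.array([.5923,-.051]),th=np.radians(82.8)):
    for _ in range(3):
        _,a=axis_pts(C,.011,.022,o,th,(-38,45,0,0) if 0 else (-.035,.045,.052,.075))
        _,b=axis_pts(C,.011,.022,o,th,(-.035,.045,-.075,-.052))
        pa=np.polyfit(*a.T,1);pb=np.polyfit(*b.T,1)
        th2=th+np.arctan((pa[0]+pb[0])/2); off=(pa[1]+pb[1])/2
        _,s=axis_pts(C,.025,.036,o,th,(.035,.08,-.09,.09)); s=s[abs(s[:,1])>.03]
        f=np.percentile(s[:,0],4)
        _,fi=axis_pts(C,.015,.034,o,th,(.055,.11,-.012,.012))
        n=np.array([-np.sin(th),np.cos(th)]);e=np.array([np.cos(th),np.sin(th)])
        o=o+n*off+e*(f-.050); th=th2
    print("holder o",o.round(4),"th",np.degrees(th).round(2),"rails",pa.round(4),pb.round(4),"tipstart",np.percentile(fi[:,0],3).round(4) if len(fi) else None, "fi y")
    return o,th
def pan(C,o,th):
    R=C[(np.hypot(*(C[:,:2]-o).T)<.08)&(C[:,2]>.044)&(C[:,2]<.0545),:2]
    def cost(p):
        e=np.array([np.cos(p[2]),np.sin(p[2])]);n=np.array([-e[1],e[0]])
        x=abs((R-p[:2])@e);y=abs((R-p[:2])@n)
        d=np.minimum(np.hypot(x-.048,np.maximum(y-.053,0)),np.hypot(y-.053,np.maximum(x-.048,0)))
        return np.minimum(d,.006).sum()
    r=minimize(cost,[*o,th],method="Nelder-Mead",options=dict(initial_simplex=[[o[0],o[1],th],[o[0]+.008,o[1],th],[o[0],o[1]+.008,th],[o[0],o[1],th+.06]]))
    print("pan",r.x[:2].round(4),np.degrees(r.x[2]).round(2),"cost/pt",r.fun/len(R),len(R)); return r.x[:2],r.x[2]
E
python3 - <<'E'
from fit import *
C=np.load("C.npy"); holder(C); o,t=pan(C,np.array([.539,-.24]),np.radians(78.1))
print("handle",o-.071*np.array([np.cos(t),np.sin(t)]))
from bench import ctrl
s=ctrl.state();R=np.array(s["orientation"]);print(s["tool_pos"],s["time_s"])
E
```

```text
holder o [ 0.5909 -0.0518] th 83.2 rails [-0.007   0.0649] [ 0.0069 -0.0649] tipstart 0.0577 fi y
pan [ 0.5394 -0.2398] 77.36 cost/pt 0.0011410207915758936 308
handle [ 0.52382567 -0.30903107]
[0.21797734 0.53209576 0.23131103] 1.15
```

Call:
jog_arm(motion=[[[0,0,0],[-30.1,-33.1,0],-1],[[0,0,0],[-30.1,-33.1,0],-1],[[0,0,0],[-30.1,-33.1,0],-1],[[0,0,0],[-30.1,-33.1,0],-1],[[0,0,0],[-30.1,-33.1,0],-1],[[0,0,0],[-30.1,-33.1,0],-1],[[0,0,0],[-30.1,-33.1,0],-1],[[0,0,0],[-30.1,-33.1,0],-1]])

```text
time_s: 1.95
tool_pos: [0.3407, 0.1942, 0.2316]
orientation: [[-0.926, 0.379, 0.001], [0.379, 0.926, 0.0], [-0.001, 0.001, -1.0]]
contact_force: [1.2, 0.8, 1.0]
finger_gap: 0.085
finger_force: 0.0
```

Call:
jog_arm(motion=[[[0,0,0],[-30.1,-33.1,0],-1],[[0,0,0],[-30.1,-33.1,0],-1],[[0,0,0],[-30.1,-33.1,0],-1],[[0,0,0],[-30.1,-33.1,0],-1],[[0,0,0],[-30.1,-33.1,0],-1],[[0,0,0],[-30.1,-33.1,0],-1],[[0,0,0],[-30.1,-33.1,0],-1],[[0,0,0],[-30.1,-33.1,0],-1]])

```text
time_s: 2.75
tool_pos: [0.4633, -0.1425, 0.2315]
orientation: [[-0.925, 0.38, 0.001], [0.38, 0.925, -0.0], [-0.001, 0.0, -1.0]]
contact_force: [1.1, 0.7, 1.3]
finger_gap: 0.0853
finger_force: 0.0
```

Call:
jog_arm(motion=[[[0,0,0],[-30.1,-33.1,0],-1],[[0,0,0],[-30.1,-33.1,0],-1],[[0,0,0],[-30.1,-33.1,0],-1],[[0,0,0],[-30.1,-33.1,0],-1],[[0,0,0.1402],[0,0,10],-1],[[0,0,0.1402],[0,0,10],-1],[[0,0,0.1402],[0,0,10],-1],[[0,0,0.1402],[0,0,10],-1]])

```text
time_s: 3.55
tool_pos: [0.5241, -0.3089, 0.1907]
orientation: [[-0.577, 0.817, -0.0], [0.817, 0.577, 0.0], [0.0, -0.0, -1.0]]
contact_force: [-0.1, -0.1, 0.3]
finger_gap: 0.0855
finger_force: 0.0
```

Call:
jog_arm(motion=[[[0,0,0.1402],[0,0,10],-1],[[0,0,0.1402],[0,0,10],-1],[[0,0,0.1402],[0,0,10],-1],[[0,0,0.1402],[0,0,10],-1],[[0,0,0.1402],[0,0,10],-1],[[0,0,0.1402],[0,0,10],-1],[[0,0,0],[0,0,0],-1]])

```text
time_s: 4.25
tool_pos: [0.523, -0.3079, 0.1295]
orientation: [[0.218, 0.976, -0.003], [0.976, -0.218, 0.002], [0.002, -0.003, -1.0]]
contact_force: [0.0, 0.2, 0.1]
finger_gap: 0.0856
finger_force: 0.0
```

Call:
jog_arm(motion=[[[0,0,0],[0,0,28],-1],[[0,0,0],[0,0,28],-1],[[0,0,0],[0,0,28],-1],[[0,0,0],[0,0,23],-1],[[0,0,0],[0,0,0],1],[[0,0,0],[0,0,0],1],[[0,0,0],[0,0,0],1],[[0,0,0],[0,0,0],1]], squeeze=60)

```text
time_s: 5.05
tool_pos: [0.5255, -0.3098, 0.0264]
orientation: [[0.218, 0.976, 0.003], [0.976, -0.218, -0.002], [-0.002, 0.004, -1.0]]
contact_force: [-0.1, 1.1, 0.7]
finger_gap: 0.0283
finger_force: 0.0
```

Call:
jog_arm(motion=[[[0,0,0],[0,0,0],1],[[0,0,0],[0,0,0],1],[[0,0,0],[0,0,0],1]])

```text
time_s: 5.35
tool_pos: [0.5254, -0.3097, 0.0262]
orientation: [[0.218, 0.976, 0.003], [0.976, -0.218, -0.002], [-0.002, 0.003, -1.0]]
contact_force: [1.0, 0.6, 6.1]
finger_gap: 0.0135
finger_force: 59.7
```

```bash
python3 - <<'E'
from fit import *
K,P,im,d=cam("top"); C=cloud(K,P,d).reshape(-1,3); C=C[d.ravel()>0]
holder(C); pan(C,np.array([.539,-.24]),np.radians(77.4))
s=ctrl.state();print(s["tool_pos"],s["time_s"],np.round(s["joints"],1),s["contact_force"],s["finger_gap"])
E
```

```text
holder o [ 0.5909 -0.0517] th 83.24 rails [-0.0081  0.0649] [ 0.0069 -0.0649] tipstart 0.0579 fi y
pan [ 0.5386 -0.2397] 77.23 cost/pt 0.0010829794616209415 218
[ 0.52545021 -0.30973658  0.02617517] 5.4 [-38.6  29.3  91.7   0.   58.9 -26.1] [0.48309889 0.33786461 6.40497318] 0.013070013819187461
```

Call:
jog_arm(motion=[[[0,0,-0.0345],[0,0,0],1],[[0,0,-0.0345],[0,0,0],1],[[0,0,-0.034],[0,0,0],1],[[0,0,0],[0,12,0],1],[[0,0,0],[0,12,0],1],[[0,0,0],[0,13,0],1],[[0,0,0],[10,0,0],1],[[0,0,0],[10,0,0],1]])

```text
time_s: 6.2
tool_pos: [0.5645, -0.2955, 0.0262]
orientation: [[0.117, 0.993, 0.003], [0.993, -0.117, -0.005], [-0.005, 0.004, -1.0]]
contact_force: [-0.9, -5.7, 7.0]
finger_gap: 0.0134
finger_force: 60.0
```

Call:
jog_arm(motion=[[[0,0,0],[10,0,0],1],[[0,0,0],[10,0,0],1],[[0,0,0],[10,0,0],1],[[0,0,0],[0,0,0],1]])

```text
time_s: 6.6
tool_pos: [0.5679, -0.2635, 0.0261]
orientation: [[0.116, 0.993, 0.003], [0.993, -0.116, -0.002], [-0.002, 0.003, -1.0]]
contact_force: [-0.5, -1.0, 6.4]
finger_gap: 0.0133
finger_force: 60.2
```

```bash
cat > look.py <<'E'
from fit import *
import sys
K,P,im,d=cam("top"); C=cloud(K,P,d).reshape(-1,3); C=C[d.ravel()>0]
s=ctrl.state();x=np.array(s["tool_pos"]);R=np.array(s["orientation"])
o,t=pan(C,x[:2]+.071*R[:2,0],np.arctan2(R[1,0],R[0,0]))
ho=np.array([.5909,-.0517]);ht=np.radians(83.22);e=np.array([np.cos(ht),np.sin(ht)])
print("pan in holder",((o-ho)@e).round(4),((o-ho)@[-e[1],e[0]]).round(4),np.degrees(t-ht).round(2))
print("tool heading",np.degrees(np.arctan2(R[1,0],R[0,0])).round(2),x,s["time_s"],np.round(s["contact_force"],1),s["finger_gap"])
E
python3 look.py
```

```text
pan [ 0.5735 -0.1923] 83.34 cost/pt 0.0010950550371177893 201
pan in holder -0.1417 0.0006 0.12
tool heading 83.34 [ 0.56789334 -0.26349785  0.0262007 ] 6.65 [-0.  -0.1  7.9] 0.013226751838040002
```

Call:
jog_arm(motion=[[[0,0,0],[14,0,0],1],[[0,0,0],[14,0,0],1],[[0,0,0],[14,0,0],1],[[0,0,0],[14,0,0],1],[[0,0,0],[14,0,0],1],[[0,0,0],[14,0,0],1],[[0,0,0],[14,0,0],1],[[0,0,0],[10,0,0],1]])

```text
time_s: 7.45
tool_pos: [0.5807, -0.1599, 0.0266]
orientation: [[0.114, 0.993, 0.003], [0.993, -0.114, -0.009], [-0.009, 0.005, -1.0]]
contact_force: [-3.1, -20.5, 7.4]
finger_gap: 0.0131
finger_force: 60.1
```

Call:
jog_arm(motion=[[[0,0,0],[7,0,0],1],[[0,0,0],[7,0,0],1],[[0,0,0],[7,0,0],1],[[0,0,0],[7,0,0],1],[[0,0,0],[4,0,0],1],[[0,0,0],[0,0,0],1]])

```text
time_s: 8.05
tool_pos: [0.5842, -0.1271, 0.0261]
orientation: [[0.116, 0.993, 0.003], [0.993, -0.116, -0.005], [-0.005, 0.004, -1.0]]
contact_force: [-0.8, -8.3, 6.3]
finger_gap: 0.0136
finger_force: 59.9
```

```bash
python3 look.py
```

```text
pan [ 0.5898 -0.056 ] 83.85 cost/pt 0.0010636431889608409 82
pan in holder -0.0043 0.0006 0.63
tool heading 83.33 [ 0.58425808 -0.12716825  0.02615371] 8.1 [-1.1 -7.9  6. ] 0.013332087636980608
```

Push the last few mm until the stop force rises.

Call:
jog_arm(motion=[[[0,0,0],[2,0,0],1],[[0,0,0],[2,0,0],1],[[0,0,0],[0,0,0],1],[[0,0,0],[0,0,0],1]])

```text
time_s: 8.5
tool_pos: [0.5846, -0.1237, 0.0261]
orientation: [[0.116, 0.993, 0.003], [0.993, -0.116, -0.006], [-0.005, 0.004, -1.0]]
contact_force: [-1.1, -8.7, 6.2]
finger_gap: 0.0129
finger_force: 60.0
```

Call:
jog_arm(motion=[[[0,0,0],[1.5,0,0],1],[[0,0,0],[0,0,0],1],[[0,0,0],[0,0,0],1]])

```text
time_s: 8.8
tool_pos: [0.5848, -0.123, 0.0261]
orientation: [[0.116, 0.993, 0.003], [0.993, -0.116, -0.007], [-0.007, 0.004, -1.0]]
contact_force: [-1.3, -12.3, 5.8]
finger_gap: 0.0129
finger_force: 59.8
```

Call:
jog_arm(motion=[[[0,0,0],[1.5,0,0],1],[[0,0,0],[0,0,0],1],[[0,0,0],[0,0,0],1]])

```text
time_s: 9.1
tool_pos: [0.5848, -0.123, 0.0261]
orientation: [[0.116, 0.993, 0.003], [0.993, -0.116, -0.009], [-0.009, 0.004, -1.0]]
contact_force: [-1.4, -15.6, 4.4]
finger_gap: 0.0129
finger_force: 59.8
```

Call:
jog_arm(motion=[[[0,0,0],[1.5,0,0],1],[[0,0,0],[0,0,0],1],[[0,0,0],[0,0,0],1]])

```text
time_s: 9.4
tool_pos: [0.5848, -0.1229, 0.0262]
orientation: [[0.117, 0.993, 0.003], [0.993, -0.117, -0.011], [-0.011, 0.004, -1.0]]
contact_force: [-2.6, -20.4, 5.3]
finger_gap: 0.0135
finger_force: 59.7
```

```bash
python3 look.py; python3 - <<'E'
from h import *
K,P,im,d=cam("scene"); cv2.imwrite("pics/s1.png",cv2.resize(im[200:320,290:490,::-1],(800,480)))
E
```

```text
pan [ 0.5903 -0.0525] 83.28 cost/pt 0.0010952896817250832 82
pan in holder -0.0009 0.0005 0.06
tool heading 83.31 [ 0.58479872 -0.12294665  0.0262164 ] 9.45 [ -2.6 -19.8   4.9] 0.013135866391648956
```

View pics/s1.png

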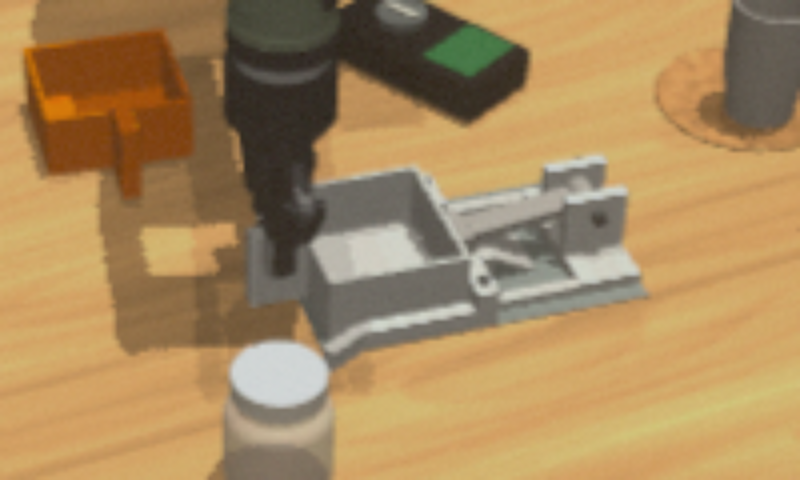

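Pan is seated: force rises without motion, box against the stops at about (470,270), finger over the toe. I'll ease off, release and rise.

Call:
jog_arm(motion=[[[0,0,0],[-2.5,0,0],1],[[0,0,0],[0,0,0],0.2],[[0,0,0],[0,0,0],0.2],[[0,0,0],[0,0,0],0.2],[[0,0,0],[0,0,-15],0.2],[[0,0,0],[0,0,-30],0],[[0,0,0],[0,0,-40],-1],[[0,0,0],[0,0,-40],-1]])

```text
time_s: 10.3
tool_pos: [0.5832, -0.1175, 0.1509]
orientation: [[0.116, 0.993, -0.001], [0.993, -0.116, 0.001], [0.0, -0.001, -1.0]]
contact_force: [0.7, -0.1, -0.4]
finger_gap: 0.07
finger_force: 0.0
```

Call:
jog_arm(motion=[[[0,0,0],[0,0,-40],-1],[[0,0,0],[0,0,-40],-1],[[0,0,0],[0,0,-30],-1],[[0,0,0],[0,0,0],-1]])

```text
time_s: 10.7
tool_pos: [0.5869, -0.1188, 0.2671]
orientation: [[0.116, 0.993, 0.012], [0.993, -0.116, -0.004], [-0.003, 0.013, -1.0]]
contact_force: [1.1, -0.3, -0.3]
finger_gap: 0.0849
finger_force: 0.0
```

```bash
python3 - <<'E'
from fit import *
K,P,im,d=cam("top"); C=cloud(K,P,d).reshape(-1,3); C=C[d.ravel()>0]
np.save("C1.npy",C)
pan(C,np.array([.5905,-.052]),np.radians(83.3))
_,q=axis_pts(C,.012,.06,np.array([.5909,-.0517]),np.radians(83.22),(.055,.16,-.008,.008))
for a in np.arange(.055,.16,.01):
    m=(q[:,0]>a)&(q[:,0]<a+.01)
    e=np.array([np.cos(1.4525),np.sin(1.4525)])
X,q=axis_pts(C,.005,.07,np.array([.5909,-.0517]),np.radians(83.22),(.05,.16,-.008,.008))
X0,q0=axis_pts(np.load("C.npy"),.005,.07,np.array([.5909,-.0517]),np.radians(83.22),(.05,.16,-.008,.008))
for a in np.arange(.05,.15,.01):
    f=lambda X,q:np.median(X[(q[:,0]>a)&(q[:,0]<a+.01),2]).round(4)
    print(a.round(2),f(X0,q0),f(X,q))
t=C[np.hypot(C[:,0]-.524,C[:,1]-.305)<.05]; r=t[t[:,2]>.095]
print("rim",cv2.minEnclosingCircle(r[:,:2].astype(np.float32)),np.median(r[:,2]))
# mat by colour-free: network mask
m=ctrl.masks_of("top","mat")[0]["mask"]; ys,xs=np.nonzero(m)
pts=np.array([at_z(K,P,(u,v),.003)[:2] for u,v in zip(xs,ys)],np.float32)
print("mat",cv2.minEnclosingCircle(pts),cv2.fitEllipse(cv2.convexHull(pts)))
s=ctrl.state();print(s["tool_pos"],np.round(s["joints"],1),s["time_s"])
E
```

```text
pan [ 0.5901 -0.0521] 82.82 cost/pt 0.0011192315307341448 116
0.05 0.0193 0.0348
0.06 0.0242 0.0355
0.07 0.0244 0.0351
0.08 0.0264 0.0362
0.09 0.03 0.0371
0.1 0.032 0.0386
0.11 0.035 nan
0.12 0.0373 nan
0.13 0.0405 nan
0.14 0.0434 nan
rim ((0.5245293974876404, 0.3051825165748596), 0.03263561427593231) 0.10257664359792329
mat ((0.5046605467796326, 0.3076556324958801), 0.07077034562826157) ((0.5046870708465576, 0.3071509897708893), (0.13841114938259125, 0.1398421674966812), 161.44729614257812)
[ 0.58409468 -0.11796591  0.26097168] [-19.7  13.   83.3   0.   83.5 -13.1] 10.8
  return _methods._mean(a, axis=axis, dtype=dtype,
  ret = ret.dtype.type(ret / rcount)
```

Call:
jog_arm(motion=[[[0,0.14,0],[0,0,0],-1],[[0,0.14,0],[0,0,0],-1],[[0,0.14,0],[0,0,0],-1],[[0,0,0],[0,0,0],-1]])

```text
time_s: 11.2
tool_pos: [0.5815, -0.1206, 0.255]
orientation: [[0.114, 0.993, 0.043], [0.905, -0.122, 0.408], [0.41, -0.008, -0.912]]
contact_force: [-0.9, -0.9, -0.8]
finger_gap: 0.0853
finger_force: 0.0
```

```bash
cat > st.py <<'E'
from bench import ctrl
import numpy as np
s=ctrl.state();print(s["tool_pos"].round(4),np.round(s["joints"],1),s["time_s"],s["contact_force"].round(1),s["finger_gap"]);print(np.round(s["orientation"],3))
E
python3 st.py
```

```text
[ 0.5815 -0.1206  0.255 ] [-31.7  17.5  81.8  21.7  91.6 -26.1] 11.2 [-0.9 -0.9 -0.8] 0.08525846093145134
[[ 0.114  0.993  0.043]
 [ 0.905 -0.122  0.408]
 [ 0.41  -0.008 -0.912]]
```

Call:
jog_arm(motion=[[[0,0.135,0],[0,0,0],-1],[[0,0.135,0],[0,0,0],-1],[[0,0.135,0],[0,0,0],-1],[[0,0.135,0],[0,0,0],-1],[[0,0.135,0],[0,0,0],-1],[[0,0.125,0],[0,0,0],-1],[[0,0,0],[0,0,0],-1]])

```text
time_s: 11.9
tool_pos: [0.582, -0.1171, 0.2538]
orientation: [[0.051, 0.993, 0.106], [0.336, -0.117, 0.935], [0.941, -0.012, -0.339]]
contact_force: [0.8, -0.8, -1.3]
finger_gap: 0.0853
finger_force: 0.0
```

```bash
cat > to.py <<'E'
# python3 to.py x y z : tool-frame mm to bring GRASP point (19 mm behind TCP) there; also orientation error
from bench import ctrl
import numpy as np,sys
from scipy.spatial.transform import Rotation as Ro
s=ctrl.state();R=np.array(s["orientation"]);g=s["tool_pos"]-.019*R[:,2]
t=np.array([float(v) for v in sys.argv[1:4]])
z=R[:,2];print("grasp",g.round(4),"joints",np.round(s["joints"],1),"t",s["time_s"],"F",s["contact_force"].round(1),"gap",round(s["finger_gap"],4))
print(R.round(3)); print("tool mm",(R.T@(t-g)*1000).round(1),"world mm",((t-g)*1000).round(1))
E
python3 to.py .520 .235 .17
```

```text
grasp [ 0.58   -0.1349  0.2602] joints [-44.2  35.6  78.8  53.7 112.6 -38. ] t 11.9 F [ 0.8 -0.8 -1.3] gap 0.0853
[[ 0.051  0.993  0.106]
 [ 0.336 -0.117  0.935]
 [ 0.941 -0.012 -0.339]]
tool mm [  36.3 -101.7  370. ] world mm [-60.  369.9 -90.2]
```

Call:
jog_arm(motion=[[[0,0,0],[4,-10.2,36.6],-1],[[0,0,0],[4,-10.2,36.6],-1],[[0,0,0],[4,-10.2,36.6],-1],[[0,0,0],[4,-10.2,36.6],-1],[[0,0,0],[4,-10.2,36.6],-1],[[0,0,0],[0,-10.2,36.6],-1],[[0,0,0],[0,-10.2,36.6],-1],[[0,0,0],[-10,-10.2,36.6],-1]])

```text
time_s: 12.7
tool_pos: [0.5349, 0.1702, 0.1691]
orientation: [[0.035, 0.994, 0.108], [0.346, -0.113, 0.931], [0.937, 0.005, -0.348]]
contact_force: [0.8, 0.4, -1.1]
finger_gap: 0.0854
finger_force: 0.0
```

Call:
jog_arm(motion=[[[0,0,0],[-17,-10.2,36.6],-1],[[0,0,0],[-17.5,-10.2,36.6],-1],[[0,0,0],[0,0,0],-1],[[0,0,0],[0,0,0],-1]])

```text
time_s: 13.1
tool_pos: [0.5206, 0.2282, 0.1108]
orientation: [[0.039, 0.994, 0.106], [0.343, -0.113, 0.933], [0.939, 0.0, -0.345]]
contact_force: [0.2, -0.4, -0.6]
finger_gap: 0.0857
finger_force: 0.0
```

```bash
python3 to.py .527 .3045 .08; python3 - <<'E'
from h import *
K,P,im,d=cam("wrist"); C=cloud(K,P,d)
cv2.imwrite("pics/w1.png",im[:,:,::-1])
c=C.reshape(-1,3)[d.ravel()>0]
m=(c[:,2]>.055)&(c[:,2]<.098)&(np.hypot(c[:,0]-.527,c[:,1]-.3045)<.06); t=c[m]; print(len(t))
from scipy.optimize import least_squares
if len(t)>20: print(least_squares(lambda p:np.hypot(t[:,0]-p[0],t[:,1]-p[1])-.032,[.527,.3045],loss="soft_l1",f_scale=.002).x)
E
```

```text
grasp [0.5186 0.2105 0.1174] joints [-17.9  32.3 108.8  68.6  81.3 -51.4] t 13.1 F [ 0.2 -0.4 -0.6] gap 0.0857
[[ 0.039  0.994  0.106]
 [ 0.343 -0.113  0.933]
 [ 0.939  0.    -0.345]]
tool mm [ -2.5  -2.2 101.5] world mm [  8.4  94.  -37.4]
8333
[0.52675369 0.30364321]
```

View pics/w1.png

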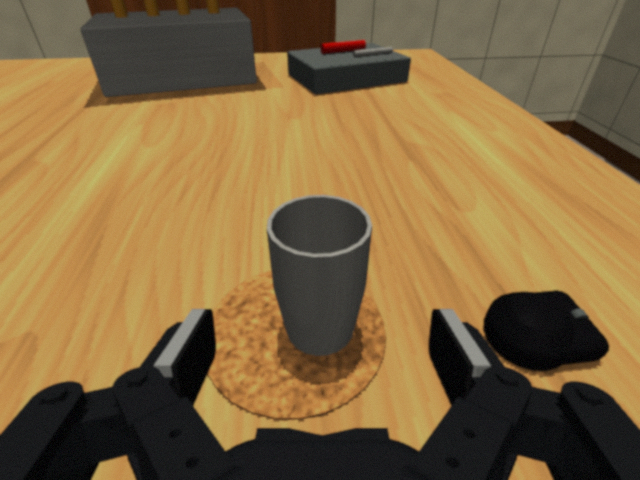

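The tumbler shows centred between the open fingers at (320,270), with the mouse clear on the right at (545,330). I'll move in and close.

Call:
jog_arm(motion=[[[0,0,0],[-0.5,-0.5,25],-1],[[0,0,0],[-0.5,-0.5,25],-1],[[0,0,0],[-0.5,-0.5,25],-1],[[0,0,0],[-0.5,-0.5,15],-1],[[0,0,0],[-0.5,0,11],-1],[[0,0,0],[0,0,0],-1],[[0,0,0],[0,0,0],-0.4],[[0,0,0],[0,0,0],1]], squeeze=45)

```text
time_s: 13.95
tool_pos: [0.5311, 0.3194, 0.0743]
orientation: [[0.039, 0.993, 0.11], [0.34, -0.117, 0.933], [0.939, 0.001, -0.343]]
contact_force: [-1.7, -2.0, 1.3]
finger_gap: 0.0634
finger_force: 48.4
```

Call:
jog_arm(motion=[[[0,0,0],[0,0,0],1],[[0,0,0],[0,0,0],1],[[0,0,0],[0,0,0],1]])

```text
time_s: 14.25
tool_pos: [0.5311, 0.3197, 0.0742]
orientation: [[0.039, 0.993, 0.111], [0.34, -0.117, 0.933], [0.939, 0.001, -0.343]]
contact_force: [-0.1, -2.0, 4.4]
finger_gap: 0.0632
finger_force: 48.4
```

```bash
python3 to.py .527 .3045 .08
```

```text
grasp [0.529  0.302  0.0807] joints [ -7.1  37.4 107.2  77.8  74.  -53. ] t 14.25 F [-0.1 -2.   4.4] gap 0.0632
[[ 0.039  0.993  0.111]
 [ 0.34  -0.117  0.933]
 [ 0.939  0.001 -0.343]]
tool mm [ 0.1 -2.3  2.4] world mm [-2.   2.5 -0.7]
```

Call:
jog_arm(motion=[[[0,0,0],[14,0,-5],1],[[0,0,0],[28,0,-10],1],[[0,0,0],[33,0,-12],1],[[0,0,0],[33,0,-12],1],[[0,0,0],[28,0,-10],1],[[0,0.07,0],[0,0,0],1],[[0,0.07,0],[0,0,0],1],[[0,0.06,0],[0,0,0],1]])

```text
time_s: 15.05
tool_pos: [0.5303, 0.3206, 0.2167]
orientation: [[0.018, 0.993, 0.116], [0.15, -0.118, 0.982], [0.988, -0.0, -0.152]]
contact_force: [-0.2, 0.6, -3.7]
finger_gap: 0.0634
finger_force: 49.7
```

```bash
python3 to.py .565 -.036 .22
```

```text
grasp [0.5281 0.3019 0.2196] joints [ -8.8  26.9 109.   82.4  85.2 -45.7] t 15.05 F [-0.2  0.6 -3.7] gap 0.0634
[[ 0.018  0.993  0.116]
 [ 0.15  -0.118  0.982]
 [ 0.988 -0.    -0.152]]
tool mm [ -49.7   76.3 -327.5] world mm [  36.9 -337.9    0.4]
```

Call:
jog_arm(motion=[[[0,0,0],[-1.5,2.5,-10.5],1],[[0,0,0],[-3,4.5,-20],1],[[0,0,0],[-4,6,-27],1],[[0,0,0],[-4,6,-27],1],[[0,0,0],[-4,6,-27],1],[[0,0,0],[-4,6,-27],1],[[0,0,0],[-4,6,-27],1],[[0,0,0],[-4,6,-27],1]])

```text
time_s: 15.85
tool_pos: [0.5509, 0.1205, 0.2181]
orientation: [[0.019, 0.993, 0.116], [0.153, -0.118, 0.981], [0.988, -0.001, -0.154]]
contact_force: [0.4, -0.2, -2.9]
finger_gap: 0.0632
finger_force: 50.1
```

Call:
jog_arm(motion=[[[0,0,0],[-4,6,-27],1],[[0,0,0],[-4,6,-27],1],[[0,0,0],[-4,6,-27],1],[[0,0,0],[-4,6,-27],1],[[0,0,0],[-3,5,-18],1],[[0,0,0],[-2,3,-9],1],[[0,0,0],[0,0,0],1],[[0,0,0],[0,0,0],1]])

```text
time_s: 16.65
tool_pos: [0.5662, -0.0165, 0.2179]
orientation: [[0.019, 0.993, 0.115], [0.15, -0.116, 0.982], [0.989, -0.001, -0.151]]
contact_force: [-0.1, -0.1, -2.7]
finger_gap: 0.0634
finger_force: 50.1
```

```bash
python3 to.py .565 -.036 .2
```

```text
grasp [ 0.564  -0.0351  0.2208] joints [-39.6  37.5  89.9  61.7 109.6 -44.9] t 16.65 F [-0.1 -0.1 -2.7] gap 0.0634
[[ 0.019  0.993  0.115]
 [ 0.15  -0.116  0.982]
 [ 0.989 -0.001 -0.151]]
tool mm [-20.7   1.1   2.4] world mm [  1.   -0.9 -20.8]
```

Call:
jog_arm(motion=[[[0,0,0.06],[0,0,0],1],[[0,0,0.11],[0,0,0],1],[[0,0,0.13],[0,0,0],1],[[0,0,0.13],[0,0,0],1],[[0,0,0.13],[0,0,0],1],[[0,0,0.13],[0,0,0],1],[[0,0,0.13],[0,0,0],1],[[0,0,0.13],[0,0,0],1]])

```text
time_s: 17.45
tool_pos: [0.5659, -0.0153, 0.2181]
orientation: [[0.822, 0.559, 0.113], [-0.008, -0.188, 0.982], [0.57, -0.808, -0.15]]
contact_force: [-0.4, -0.3, -3.4]
finger_gap: 0.0631
finger_force: 50.1
```

Call:
jog_arm(motion=[[[0,0,0.13],[0,0,0],1],[[0,0,0.1],[0,0,0],1],[[0,0,0.05],[0,0,0],1],[[0,0,0],[0,0,0],1]])

```text
time_s: 17.85
tool_pos: [0.566, -0.0154, 0.2182]
orientation: [[0.942, 0.315, 0.114], [-0.059, -0.179, 0.982], [0.33, -0.932, -0.15]]
contact_force: [0.2, 0.2, -3.0]
finger_gap: 0.063
finger_force: 50.1
```

```bash
python3 to.py .562 -.036 .12
```

```text
grasp [ 0.5638 -0.0341  0.221 ] joints [-39.5  37.4  90.   61.7 109.6  25.5] t 17.85 F [ 0.2  0.2 -3. ] gap 0.063
[[ 0.942  0.315  0.114]
 [-0.059 -0.179  0.982]
 [ 0.33  -0.932 -0.15 ]]
tool mm [-34.9  93.9  13.1] world mm [  -1.8   -1.9 -101. ]
```

Call:
jog_arm(motion=[[[0,0,0],[-4,11,1.5],1],[[0,0,0],[-8,21,3],1],[[0,0,0],[-8,21,3],1],[[0,0,0],[-7,20,3],1],[[0,0,0],[-5,14,2],1],[[0,0,0],[-2.5,7,1],1],[[0,0,0],[0,0,0],1],[[0,0,0],[0,0,0],1]])

```text
time_s: 18.65
tool_pos: [0.5655, -0.0185, 0.1177]
orientation: [[0.942, 0.316, 0.115], [-0.06, -0.18, 0.982], [0.331, -0.931, -0.15]]
contact_force: [-0.6, 0.3, -1.6]
finger_gap: 0.0629
finger_force: 50.1
```

```bash
python3 to.py .562 -.036 .12; python3 - <<'E'
from h import *
K,P,im,d=cam("scene"); cv2.imwrite("pics/s2.png",cv2.resize(im[160:320,290:490,::-1],(750,600)))
E
```

```text
grasp [ 0.5633 -0.0372  0.1206] joints [-39.8  47.7  88.2  59.3 105.6  17.7] t 18.65 F [-0.6  0.3 -1.6] gap 0.0629
[[ 0.942  0.316  0.115]
 [-0.06  -0.18   0.982]
 [ 0.331 -0.931 -0.15 ]]
tool mm [-1.5 -0.1  1.1] world mm [-1.3  1.2 -0.6]
```

View pics/s2.png

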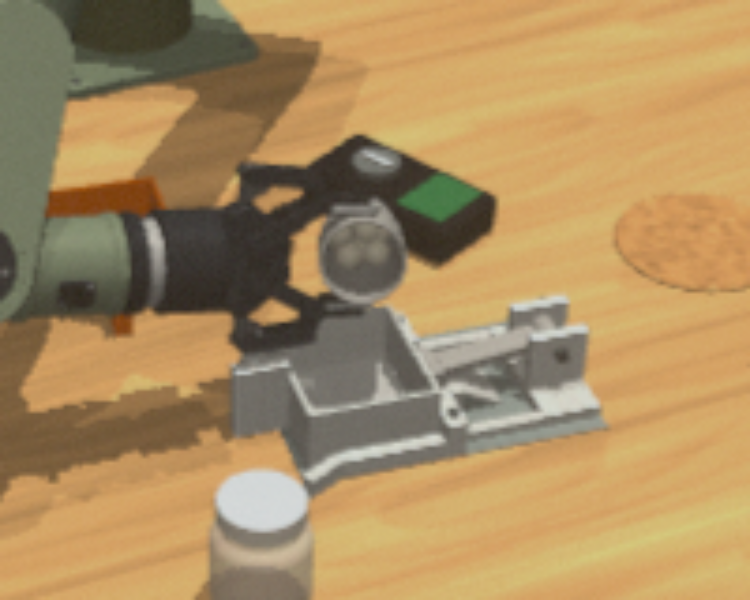

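Call:
jog_arm(motion=[[[0,0,0.05],[1.5,-4.5,-0.7],1],[[0,0,0.07],[0,0,0],1],[[0,0,0.07],[0,0,0],1],[[0,0,0.07],[0,0,0],1],[[0,0,0.06],[0,0,0],1],[[0,0,0.06],[0,0,0],1],[[0,0,0.06],[0,0,0],1],[[0,0,0.06],[0,0,0],1]])

```text
time_s: 19.5
tool_pos: [0.5655, -0.0187, 0.1232]
orientation: [[0.978, -0.175, 0.116], [-0.139, -0.13, 0.982], [-0.157, -0.976, -0.151]]
contact_force: [0.6, -0.6, -2.3]
finger_gap: 0.0631
finger_force: 50.2
```

Call:
jog_arm(motion=[[[0,0,0.06],[0,0,0],1],[[0,0,0.06],[0,0,0],1],[[0,0,0.06],[0,0,0],1],[[0,0,0.06],[0,0,0],1],[[0,0,0.06],[0,0,0],1],[[0,0,0.06],[0,0,0],1],[[0,0,0.06],[0,0,0],1],[[0,0,0.06],[0,0,0],1]])

```text
time_s: 20.3
tool_pos: [0.5656, -0.0188, 0.1236]
orientation: [[0.787, -0.607, 0.116], [-0.183, -0.05, 0.982], [-0.59, -0.793, -0.151]]
contact_force: [0.7, 0.3, -1.4]
finger_gap: 0.0632
finger_force: 50.2
```

Call:
jog_arm(motion=[[[0,0,0.06],[0,0,0],1],[[0,0,0.06],[0,0,0],1],[[0,0,0],[0,0,0],1],[[0,0,0],[0,0,0],1],[[0,0,0],[0,0,0],1],[[0,0,0],[0,0,0],1],[[0,0,0],[0,0,0],1],[[0,0,0],[0,0,0],1]])

```text
time_s: 21.1
tool_pos: [0.5651, -0.0184, 0.122]
orientation: [[0.708, -0.696, 0.115], [-0.187, -0.028, 0.982], [-0.68, -0.717, -0.15]]
contact_force: [-1.4, 0.4, -2.1]
finger_gap: 0.0632
finger_force: 50.2
```

```bash
python3 to.py .562 -.036 .12; python3 - <<'E'
from h import *
K,P,im,d=cam("scene"); cv2.imwrite("pics/s3.png",cv2.resize(im[160:320,290:490,::-1],(750,600)))
for r in ctrl.recognise("scene","ball0_center"): print(np.round(r["uv"]),round(r["conf"],2))
E
```

```text
grasp [ 0.5629 -0.0371  0.1249] joints [-39.8  47.2  88.4  59.3 105.7  81. ] t 21.1 F [-1.4  0.4 -2.1] gap 0.0632
[[ 0.708 -0.696  0.115]
 [-0.187 -0.028  0.982]
 [-0.68  -0.717 -0.15 ]]
tool mm [2.5 4.1 1.7] world mm [-0.9  1.1 -4.9]
```

View pics/s3.png

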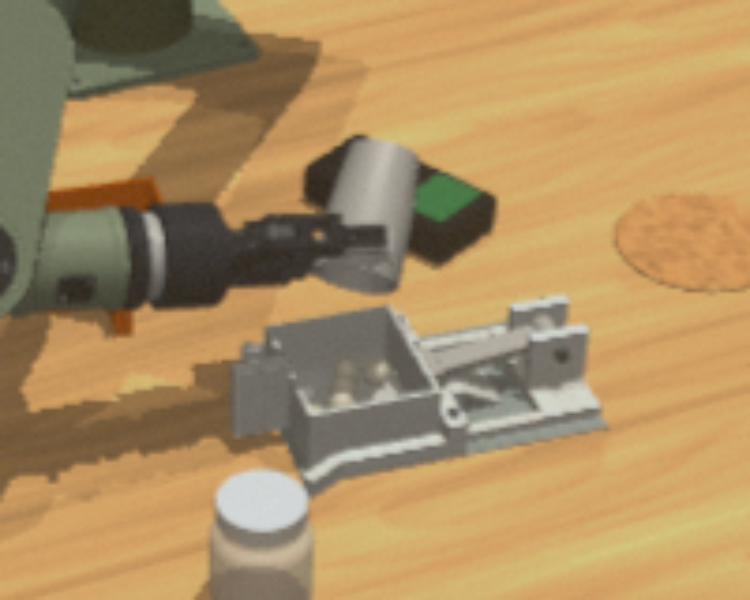

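The balls are in the pan, seen around (365,385), and the tumbler is tipped mouth down. I'll raise it and count them.

Call:
jog_arm(motion=[[[0,0,0],[-15,-16,-3.3],1],[[0,0,0],[-17,-18,-3.8],1],[[0,0,0],[-17,-18,-3.8],1],[[0,0,0],[-17,-18,-3.8],1],[[0,0,0],[0,0,0],1]])

```text
time_s: 21.7
tool_pos: [0.5665, -0.0193, 0.2224]
orientation: [[0.713, -0.692, 0.116], [-0.189, -0.03, 0.981], [-0.676, -0.721, -0.153]]
contact_force: [0.3, -0.5, -2.1]
finger_gap: 0.0632
finger_force: 50.2
```

Call:
jog_arm(motion=[[[0,0,-0.07],[0,0,10],1],[[0,0,-0.13],[0,0,25],1],[[0,0,-0.14],[0,0,30],1],[[0,0,-0.14],[0,0,30],1],[[0,0,-0.14],[0,0,30],1],[[0,0,-0.14],[0,0,30],1],[[0,0,-0.14],[0,0,30],1],[[0,0,-0.14],[0,0,30],1]])

```text
time_s: 22.5
tool_pos: [0.5897, 0.1939, 0.1852]
orientation: [[0.958, 0.262, 0.115], [-0.07, -0.177, 0.982], [0.277, -0.949, -0.151]]
contact_force: [1.0, -0.2, -1.7]
finger_gap: 0.0631
finger_force: 50.2
```

Call:
jog_arm(motion=[[[0,0,-0.14],[0,0,30],1],[[0,0,-0.14],[0,0,30],1],[[0,0,-0.14],[0,0,25],1],[[0,0,-0.14],[0,0,10],1],[[0,0,-0.14],[0,0,0],1],[[0,0,-0.14],[0,0,0],1],[[0,0,-0.14],[0,0,0],1],[[0,0,-0.14],[0,0,0],1]])

```text
time_s: 23.3
tool_pos: [0.6003, 0.2861, 0.1708]
orientation: [[0.182, 0.977, 0.115], [0.129, -0.139, 0.982], [0.975, -0.164, -0.151]]
contact_force: [0.4, 0.3, -1.8]
finger_gap: 0.0633
finger_force: 50.2
```

```bash
python3 to.py .507 .3065 .14; python3 - <<'E'
from h import *
K,P,im,d=cam("top"); u,v=proj(K,P,np.array([.5905,-.052,.03])).astype(int)
cv2.imwrite("pics/t3.png",cv2.resize(im[v-40:v+40,u-60:u+60,::-1],(720,480),interpolation=cv2.INTER_CUBIC))
print([(np.round(r["uv"]).tolist(),round(r["conf"],2)) for r in ctrl.recognise("top","ball0_center")])
E
```

```text
grasp [0.5981 0.2674 0.1737] joints [-11.2  37.6  98.3  80.7  86.9 -36.4] t 23.3 F [ 0.4  0.3 -1.8] gap 0.0633
[[ 0.182  0.977  0.115]
 [ 0.129 -0.139  0.982]
 [ 0.975 -0.164 -0.151]]
tool mm [-44.4 -88.9  33. ] world mm [-91.1  39.1 -33.7]
[([270.0, 220.0], 0.42)]
```

View pics/t3.png

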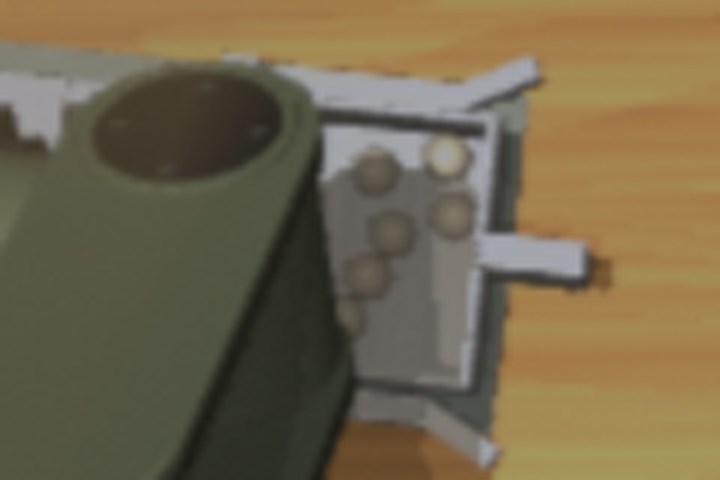

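Call:
jog_arm(motion=[[[0,0,-0.083],[0,0,0],1],[[0,0,-0.083],[0,0,0],1],[[0,-0.1,0],[0,0,0],1],[[0,-0.1,0],[0,0,0],1],[[0,0,0],[0,0,0],1]])

```text
time_s: 23.9
tool_pos: [0.6023, 0.2863, 0.1753]
orientation: [[0.041, 0.993, 0.11], [0.341, -0.117, 0.933], [0.939, -0.001, -0.344]]
contact_force: [0.0, 0.2, -0.3]
finger_gap: 0.0633
finger_force: 50.2
```

```bash
python3 to.py .507 .3065 .16; python3 - <<'E'
from h import *
K,P,im,d=cam("top"); C=cloud(K,P,d).reshape(-1,3)[d.ravel()>0]
x=ctrl.state()["tool_pos"]; r=C[(np.hypot(*(C[:,:2]-x[:2]).T)<.07)&(C[:,2]>x[2])]
print("max z",np.percentile(r[:,2],99) if len(r) else None)
m=ctrl.masks_of("top","mat"); 
E
```

```text
grasp [0.6002 0.2686 0.1818] joints [ -9.6  30.9  98.4  72.5  79.6 -38.1] t 23.9 F [ 0.   0.2 -0.3] gap 0.0633
[[ 0.041  0.993  0.11 ]
 [ 0.341 -0.117  0.933]
 [ 0.939 -0.001 -0.344]]
tool mm [-11.4 -97.   32.6] world mm [-93.2  37.9 -21.8]
max z 0.21797406868028868
```

Call:
jog_arm(motion=[[[0,0,0],[-2,-15,5],1],[[0,0,0],[-3,-28,9],1],[[0,0,0],[-3,-28,9],1],[[0,0,0],[-2.5,-18,6],1],[[0,0,0],[-1,-8,3],1],[[0,0,0],[0,0,0],1],[[0,0,0],[0,0,0],1]])

```text
time_s: 24.7
tool_pos: [0.5089, 0.3228, 0.1513]
orientation: [[0.044, 0.993, 0.11], [0.34, -0.119, 0.933], [0.939, -0.004, -0.343]]
contact_force: [0.7, -0.2, -1.3]
finger_gap: 0.063
finger_force: 50.2
```

```bash
python3 to.py .507 .3055 .082; python3 - <<'E'
from h import *
K,P,im,d=cam("wrist"); C=cloud(K,P,d)
c=C.reshape(-1,3); h=cv2.cvtColor(im,cv2.COLOR_RGB2HSV).reshape(-1,3)
ok=(d.ravel()>0)
t=c[ok&(np.hypot(c[:,0]-.507,c[:,1]-.305)<.06)&(c[:,2]>.11)&(c[:,2]<.3)]
m=ok&(c[:,2]>.0015)&(c[:,2]<.006)&(np.hypot(c[:,0]-.507,c[:,1]-.3065)<.085)
z=c[m]; print(m.sum(),cv2.minEnclosingCircle(z[:,:2].astype(np.float32)))
r=ctrl.masks_of("wrist","mat")
if r:
    q=c[ok&r[0]["mask"].ravel()&(c[:,2]<.01)]; p=q[:,:2].astype(np.float32); print(r[0]["conf"],len(p),cv2.minEnclosingCircle(p),np.median(q[:,2]))
r=ctrl.masks_of("wrist","tumbler_center")
if r:
    q=c[ok&r[0]["mask"].ravel()]; q=q[(q[:,2]<.19)&(q[:,2]>.14)]
    from scipy.optimize import least_squares
    print(len(q),least_squares(lambda p:np.hypot(q[:,0]-p[0],q[:,1]-p[1])-.032,[.507,.305],loss="soft_l1",f_scale=.002).x, np.percentile(c[ok&r[0]["mask"].ravel()][:,2],[1,99]))
E
```

```text
grasp [0.5068 0.3051 0.1578] joints [ -7.1  26.  111.6  75.9  75.6 -45.6] t 24.7 F [ 0.7 -0.2 -1.3] gap 0.063
[[ 0.044  0.993  0.11 ]
 [ 0.34  -0.119  0.933]
 [ 0.939 -0.004 -0.343]]
tool mm [-71.    0.5  26.4] world mm [  0.2   0.4 -75.8]
894 ((0.5118686556816101, 0.3575485646724701), 0.06718014180660248)
23668 [0.50668866 0.307731  ] [0.10649331 0.18160854]
```

Call:
jog_arm(motion=[[[0,0,0],[-14,0,4],1],[[0,0,0],[-19,0,7],1],[[0,0,0],[-16,0,6],1],[[0,0,0],[-11,0,4],1],[[0,0,0],[-6,0,2.2],1],[[0,0,0],[-3,0,1.1],1],[[0,0,0],[-2,0,0.7],1],[[0,0,0],[0,0,0],1]])

```text
time_s: 25.65
tool_pos: [0.5077, 0.3223, 0.0764]
orientation: [[0.043, 0.993, 0.109], [0.341, -0.117, 0.933], [0.939, -0.003, -0.343]]
contact_force: [0.5, 0.7, -1.1]
finger_gap: 0.0634
finger_force: 50.2
```

```bash
python3 to.py .507 .3045 .0807
```

```text
grasp [0.5056 0.3046 0.0829] joints [ -7.1  35.7 110.4  78.1  73.7 -54.3] t 25.65 F [ 0.5  0.7 -1.1] gap 0.0634
[[ 0.043  0.993  0.109]
 [ 0.341 -0.117  0.933]
 [ 0.939 -0.003 -0.343]]
tool mm [-2.1  1.4  0.9] world mm [ 1.4 -0.1 -2.2]
```

Lower the last 2 mm, watch for contact, then open slowly.

Call:
jog_arm(motion=[[[0,0,0],[-1.2,1,0.4],1],[[0,0,0],[-0.9,0,0.3],1],[[0,0,0],[-0.3,0,0.1],1],[[0,0,0],[0,0,0],1]])

```text
time_s: 26.05
tool_pos: [0.5089, 0.3221, 0.0743]
orientation: [[0.043, 0.993, 0.109], [0.34, -0.118, 0.933], [0.939, -0.003, -0.343]]
contact_force: [0.1, -0.7, -0.1]
finger_gap: 0.0627
finger_force: 50.2
```

```bash
python3 to.py .507 .3045 .0807
```

```text
grasp [0.5068 0.3044 0.0808] joints [ -7.2  36.1 110.2  78.2  73.7 -54.5] t 26.05 F [ 0.1 -0.7 -0.1] gap 0.0627
[[ 0.043  0.993  0.109]
 [ 0.34  -0.118  0.933]
 [ 0.939 -0.003 -0.343]]
tool mm [-0.   0.2  0.2] world mm [ 0.2  0.1 -0.1]
```

Call:
jog_arm(motion=[[[0,0,0],[-0.4,0,0.1],1],[[0,0,0],[0,0,0],0],[[0,0,0],[0,0,0],-0.6],[[0,0,0],[0,0,0],-1],[[0,0,0],[0,0,0],-1],[[0,0,0],[0,0,0],-1],[[0,0,0],[0,0,-10],-1],[[0,0,0],[0,0,-20],-1]])

```text
time_s: 26.85
tool_pos: [0.504, 0.2943, 0.0832]
orientation: [[0.045, 0.993, 0.106], [0.341, -0.115, 0.933], [0.939, -0.005, -0.344]]
contact_force: [0.1, -0.6, -0.1]
finger_gap: 0.0854
finger_force: 0.0
```

Call:
jog_arm(motion=[[[0,0,0],[0,0,-25],-1],[[0,0,0],[0,0,-30],-1],[[0,0,0],[0,0,-30],-1],[[0,0,0],[20,0,-20],-1],[[0,0,0],[30,0,-10],-1],[[0,0,0],[30,0,0],-1],[[0,0,0],[20,0,0],-1],[[0,0,0],[0,0,0],-1]])

```text
time_s: 27.65
tool_pos: [0.4979, 0.2205, 0.2194]
orientation: [[0.038, 0.993, 0.111], [0.342, -0.117, 0.932], [0.939, 0.002, -0.344]]
contact_force: [0.8, -0.6, 0.1]
finger_gap: 0.0854
finger_force: 0.0
```

```bash
python3 st.py; python3 - <<'E'
from h import *
K,P,im,d=cam("wrist"); cw=cloud(K,P,d).reshape(-1,3)[d.ravel()>0]
t=cw[(cw[:,2]>.06)&(cw[:,2]<.1)&(np.hypot(cw[:,0]-.507,cw[:,1]-.305)<.06)]
from scipy.optimize import least_squares
print("tumbler wrist",len(t),least_squares(lambda p:np.hypot(t[:,0]-p[0],t[:,1]-p[1])-.032,[.507,.305],loss="soft_l1",f_scale=.002).x)
K,P,im,d=cam("top"); C=cloud(K,P,d).reshape(-1,3)[d.ravel()>0]
r=C[(np.hypot(C[:,0]-.504,C[:,1]-.306)<.05)&(C[:,2]>.095)]
print("rim",cv2.minEnclosingCircle(r[:,:2].astype(np.float32)),np.median(r[:,2]))
m=ctrl.masks_of("top","mat"); 
if m:
    ys,xs=np.nonzero(m[0]["mask"]); pts=np.array([at_z(K,P,(u,v),.003)[:2] for u,v in zip(xs,ys)],np.float32); print("mat",cv2.minEnclosingCircle(pts))
Ks,Ps,ims,_=cam("scene")
v=np.hstack([cv2.resize(ims[170:310,300:540,::-1],(514,300)),cv2.resize(im[170:290,80:320,::-1],(600,300))[:,:286]])
cv2.imwrite("pics/fin.png",np.vstack([cv2.resize(ims[170:310,300:540,::-1],(514,300)),cv2.resize(im[150:290,80:320,::-1],(514,300))]))
E
```

```text
[0.4979 0.2205 0.2194] [-19.7  17.1 112.2  66.4  86.8 -41.1] 27.65 [ 0.8 -0.6  0.1] 0.0854337014979937
[[ 0.038  0.993  0.111]
 [ 0.342 -0.117  0.932]
 [ 0.939  0.002 -0.344]]
tumbler wrist 3998 [0.50475957 0.30674979]
rim ((0.5029445290565491, 0.30819171667099), 0.03273794800043106) 0.10299893180825692
mat ((0.5044304728507996, 0.3112238645553589), 0.07022645324468613)
```

View pics/fin.png

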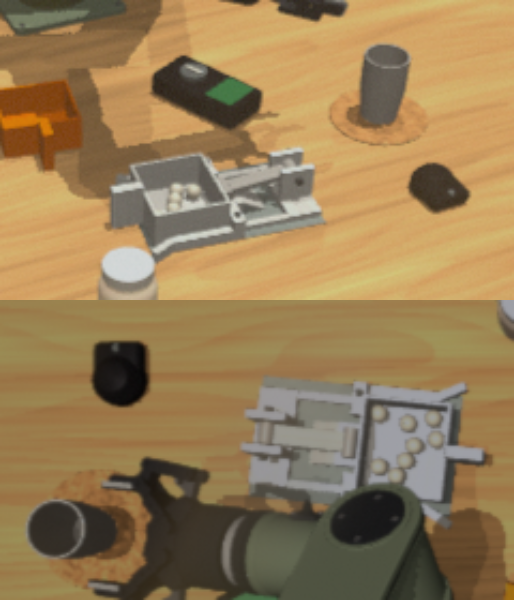

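The picture shows the tumbler upright and empty on the mat. All eight balls are in the pan in the lower view, from (378,413) to (396,477). The pan is home with the finger on the toe at (348,440). I'm handing it in.

```bash
python3 -c "
from bench import ctrl
print(ctrl.finish_job())"
```

```text
the job is handed in; nothing more can be done
None
```

Handed in at about 28 s: the pan is home under the finger with all eight balls in it, and the empty tumbler stands upright on its mat, within about 3 mm of the middle by camera. The judge returned no verdict.

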